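Slide the mould carrier past the spring stop

TASK

Press the long steel pad beside the track down with the fingertips and, keeping it down, push the carrier by its upright lug along the track, past the lowered spring stop and into the end bay. Then let go, so that the stop springs up again behind the carrier. Lift nothing, do not touch the soap mould that rides in the carrier, which must stay seated, and leave the tin, tumbler and heart mould standing where they are.

Things in the scene. Friction and masses are not known exactly. Their poses are not given: they have to be found in the camera images.
- track: Fixed grey base 136 mm wide (x), 285 mm long (y from -155 to +130 mm), 20 mm high, with an open-topped channel between two lipped aluminium rails (tops 38 mm above the table). Origin on the table right under the spring stop, on the channel's centre line; z up. The carrier is to slide toward the track's +y, into the end bay, closed by a black rubber block with its face at y = +115 mm.
- stop (a joint): Travel of the spring stop in m: 0 = up (blocks the channel), 0.010 = fully down on its hard end, 2 mm below the channel floor; the carrier passes from about 0.0085. Stop and long pad are one rigid steel part that moves straight down; spring force about 2.5 N at the top, 5.5 N at the bottom; it returns by itself when let go.
- pad (a point): Centre of the top of the steel press pad, a flat strip 34 mm wide (x) and 211 mm long (track y from -143 to +68 mm) at track x = -90 mm, the robot's side. Top 32 mm above the table when up, 22 mm when pressed. It works anywhere along its length; fingertips can slide along it while pressing. The lug runs over it.
- stop_tip (a point): Centre of the top of the steel stop pin, 18 mm (x) by 14 mm (y, along the channel), standing 8 mm above the channel floor when up.
- carrier: Loose grey plate 110 mm (x) by 96 mm (y) by 10 mm with a square aluminium nest for the mould; the rails' lips hold it so that it only slides along the track (1.5 mm side play), axes parallel to the track's. Origin at the centre of its underside. About 0.5 kg. Starts at negative track y; is in the end bay, the stop free to rise behind it, with its origin at track y = +55 to +67 mm (end block).
- lug (a point): Centre of the carrier's upright push lug, an aluminium plate 32 mm wide (x), 10 mm thick (y), 36 mm high, at carrier x = -90 mm, y = 0, over the pad: lower edge 36 mm, upper edge 72 mm above the table. An arm 30 mm wide (y), 38 to 46 mm above the table, joins it to the carrier over the rail. Push its face on the track's -y side; the carrier is slippery nylon and runs without jamming.
- mould_mid (a point): Centre (half-way up) of the plum round soap mould, 78 mm across and 39 mm high, standing loose in the carrier's nest; its top is 69 mm above the table.
- tin: Bystander: grey screw tin, 62 mm across, 42 mm high, beyond the end of the track. Origin under its centre.
- tumbler: Bystander: white tumbler, 82 mm across, 165 mm high, on the far side of the track. Origin under its centre.
- heart: Bystander: ivory heart mould, 50 x 55 x 44 mm, beyond the rear end of the track. Origin under its centre.
There are look-alikes about, which are no part of the job. What is shaped like the part that bears mould_mid but brown or red is not meant.

How it is judged (in metres and radians):
On the way, in this order (a step that is already met when the one before it is completed fails the run):
1. the pad is pressed down by the fingers while the carrier is still behind the stop (value of joint stop above 0.007 m and contact force between the fingers and stop above 0.5 N and y of carrier in the frame of track below -0.05 m), for 0.1 s.
2. the carrier's front has slid over the lowered stop (value of joint stop above 0.006 m and y of carrier in the frame of track above -0.04 m), for 0.05 s.
At the end, for the whole second after the job is handed in: The carrier rests in the end bay (its origin beyond +53 mm along the track), the stop is up again behind it (within 2 mm of the top), and the mould sits upright in its nest (y of carrier in the frame of track above 0.053 m and value of joint stop below 0.002 m and linear speed of carrier below 0.01 m/s and horizontal distance between mould_mid and carrier below 0.01 m and z of mould_mid in the frame of carrier below 0.036 m and angle between mould_mid's own z axis and vertical below 0.15 rad); the robot touches nothing.
It fails at once if the soap mould is lifted or leaves its nest (z of mould_mid in the frame of carrier above 0.045 m or horizontal distance between mould_mid and carrier above 0.02 m).
It fails at once if the soap mould is touched (contact force between any of the fingers, the arm and mould above 0.5 N).
It fails at once if the carrier is lifted out of the track (height (world z) of carrier above 0.032 m).
It fails at once if a bystander is shifted or knocked over (distance of any of tin, tumbler, heart from where it was at the start of the episode above 0.02 m).
It also fails if it takes over 40 s, if anything falls off the work surface, if the arm or the gripper's body presses on something with over 40 N, if the wrist force passes 120 N, or if a joint passes its speed limit or range.

ROBOT

A 7-joint arm with a two-finger parallel gripper is mounted at the origin on a cart in front of the work surface, level with it; the furniture and walls round the work are solid. World frame = base frame: x ahead of the robot, y to its left, z up, the work surface at z = 0. Lengths are in m, angles in degrees, forces in N, time in s.
With the tool pointing down it reaches from about 0.4 to 0.85 m from the base axis. Payload 4.4 kg.
Tool frame: the origin (TCP) lies midway between the tips of the shut fingers; the grasp point (between the pads) lies 19 mm behind it (manip.hold_point_z is the distance from the TCP to the grasp point, in m); z points along the fingers, y is the direction in which the jaws open and shut (so a half turn about z gives the same grasp; the last joint's range is limited). The gripper opens to 94 mm and grips with 3 to 60 N. Pads are 16 mm wide; open, the fingers measure 119 mm over their backs; the gripper's body (75 mm by 177 mm) begins 78 mm behind the grasp point.
Start: joints at [68.251, 36.005, 2.206, 86.941, -1.547, 57.084, -1.146], TCP at [0.201, -0.618, 0.205] pointing down, gripper open.
Joint ranges: [-175.42, 175.42], [-21.48, 121.26], [-71.46, 75.88], [10.55, 141.38], [-63.04, 243.04], [13.31, 113.54], [-168.57, 168.57]. Speed limits (degrees/s): [147.25, 147.25, 180, 180, 180, 180, 180].

INTERFACE

Orientations are given as [roll, pitch, yaw] about the fixed x, y, z axes, in that order (R = Rz(yaw) Ry(pitch) Rx(roll)).
In Python, from bench import manip gives the robot as it stands. The module is installed in compiled form; this text tells all that it offers.
- The arm moves only by the shell command python3 -m creep 'ROWS'. ROWS is JSON, a list of rows, each a list of 5 numbers: the shift along the tool's x, y, z in cm, then the turn about the tool's z in rad, then the closure, from 0 (fully open) to 1 (shut). In form: [[x, y, z, spin, grip], ...]. A call has 1 to 10 rows; each row shifts and turns the commanded pose from where the row before left it, along the tool's axes as they then stand; what a row does not reach is not made up. A row lasts 1/10 s, in which the tool goes at most 50 mm and 8.59 degrees, less where a joint would pass 70% of its speed; a pose out of reach is approached as far as the arm can. A call is refused whole if a number of a shift passes 5 or a number of a turn 0.15, either way. A call with a gripper value outside its range is refused whole. The fingers move at their own pace and stop on an object; the grip force is fixed at half the most. Time passes only in rows, so rows that do not move let the fingers close. It gives the time, the measured TCP pose, the force and the opening at its end, in the units of the state.
- manip.observe(): the state, without advancing time (a new reading comes with each control period).
- manip.camera(name): name is "scene" or "top" or "wrist"; returns a dict with "image" (384x512x3 uint8, red, green, blue), "mtx" (3x3 intrinsics, pixels), "k1" (the pictures are not rectified: a ray, as slopes to the right and down, at radius r is drawn at 1 + k1 r^2 times it, then the intrinsics apply), "R" (3x3) and "t" (3): a world point X has camera coordinates R X + t; the wrist camera has in their place "T_tool_cam" (4x4, takes a point from camera to tool coordinates, whose origin is the TCP and whose axes are the flange's). Camera axes: x right, y down, z forward; pixel columns grow to the right and rows downward; lengths in m; the calibration is good to about 2 mm. A picture is of the moment at which its call begins: read the wrist's pose just before it. There is no depth.
- manip.job_done(): hands the job in, once; it reports no verdict.
The state is a dict: "clock": time; "joints": joint angles; "dq": joint speeds; "tau": joint torques, N m; "ee_pos": TCP position; "tool_rot": TCP orientation; "ft_force": force on the tool from outside, world axes, zero at the start; "wrist_torque": the same for the moment, N m; "grip_width": opening from 0.0 (shut) to 1.0 (fully open).
Only numpy, scipy, OpenCV 4.12 (cv2) and the standard library are available. Lean on these libraries where they do the work, as an engineer would, in place of code of your own. Each camera call takes 0.05 s, during which the arm holds its last target. There are 200 camera calls.

## Working session

There is one attempt and no reset: what is moved stays moved. The work goes in short steps, Python scripts to look and compute and a shell command to move; the robot and the scene stay as the last step left them, time stands still between calls to the robot, and variables do not carry over. Pictures are saved under pics/ and viewed, about 8 in all and at most 12, crops included, and the job is handed in when it is done.

```bash
mkdir -p pics; python3 - <<'E'
from bench import manip
import cv2,pickle,numpy as np
s=manip.observe();print({k:np.round(v,3).tolist() for k,v in s.items()},manip.hold_point_z)
d={}
for n in ("scene","top"):
    c=manip.camera(n);d[n]=c;cv2.imwrite(f"pics/{n}0.png",c["image"][...,::-1])
    print(n,c["k1"],c["mtx"].round(1).tolist(),(-c["R"].T@c["t"]).round(3))
pickle.dump(d,open("cams.pkl","wb"))
E
```

```text
{'clock': 0.0, 'joints': [68.25, 36.057, 2.203, 86.995, -1.549, 57.084, -1.148], 'dq': [-0.013, 0.022, -0.053, 0.032, 0.052, -0.018, -0.026], 'tau': [0.001, -54.973, 1.143, -18.664, -0.052, 0.024, 0.0], 'ee_pos': [0.2, -0.618, 0.205], 'tool_rot': [-179.894, -0.0, 17.977], 'ft_force': [1.16, -0.717, -0.28], 'wrist_torque': [-0.02, -0.012, 0.035], 'grip_width': 1.0} 0.0188
scene -0.010526779769841047 [[495.2, 0.0, 257.0], [0.0, 495.2, 193.2], [0.0, 0.0, 1.0]] [-0.358  0.677  0.674]
top -0.1653252613179367 [[495.8, 0.0, 256.6], [0.0, 495.8, 192.4], [0.0, 0.0, 1.0]] [ 0.391 -0.248  1.467]
```

View pics/top0.png

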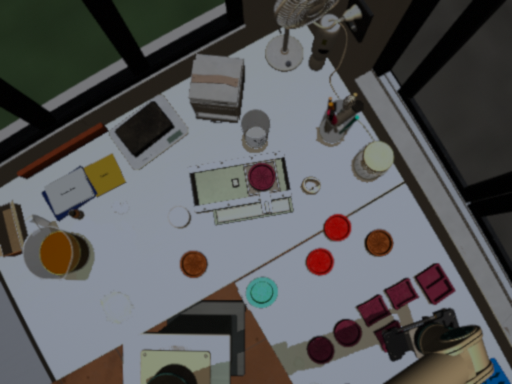

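View pics/scene0.png

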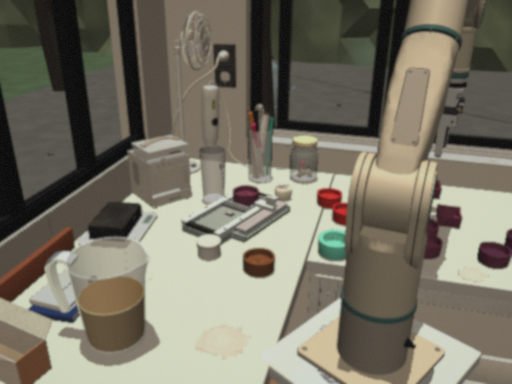

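```bash
cat > h.py <<'E'
import numpy as np,cv2,pickle
def ray(c,uv):
    k=c["k1"];p=cv2.undistortPoints(np.array([[uv]],float),c["mtx"],np.array([k,0,0,0,0.]))[0,0]
    return c["R"].T@np.r_[p,1], -c["R"].T@c["t"]
def onz(c,uv,z):
    d,o=ray(c,uv);return o+d*(z-o[2])/d[2]
def proj(c,X):
    X=np.atleast_2d(X).astype(float);return cv2.projectPoints(X,cv2.Rodrigues(c["R"])[0],c["t"],c["mtx"],np.array([c["k1"],0,0,0,0.]))[0][:,0]
E
python3 - <<'E'
from h import *
d=pickle.load(open("cams.pkl","rb"));c=d["top"]
im=c["image"][140:235,165:325,::-1]
cv2.imwrite("pics/crop.png",cv2.resize(im,None,fx=5,fy=5,interpolation=cv2.INTER_CUBIC))
for n,uv,z in [("stop",(235.5,183),.028),("mould",(262,177),.069),("lug",(266,203),.072),("tin",(179,216),.04)]: print(n,onz(c,uv,z).round(3))
E
```

```text
stop [ 0.594 -0.176  0.028]
mould [ 0.606 -0.254  0.069]
lug [ 0.531 -0.265  0.072]
tin [ 0.495 -0.014  0.04 ]
```

View pics/crop.png

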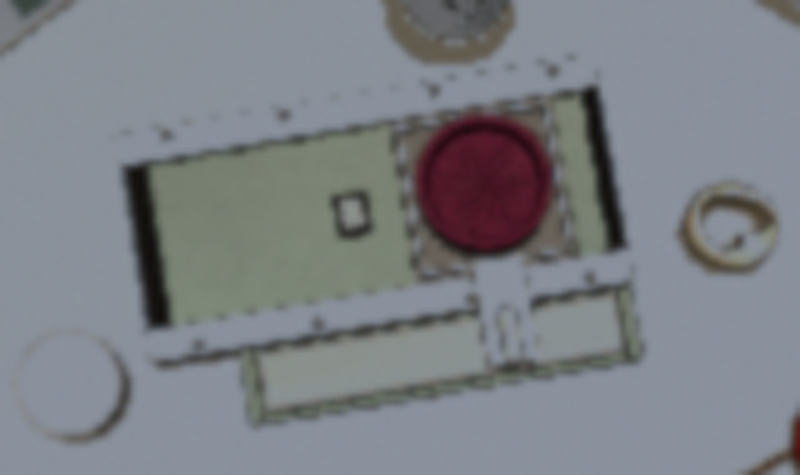

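```bash
python3 - <<'E'
from h import *
d=pickle.load(open("cams.pkl","rb"));c=d["top"]
f=lambda u,v,z:onz(c,(u/5+165-.4,v/5+140-.4),z)
st=f(352,214,.028)
e0=f(151,165,.038);e1=f(169,322,.038);r0=f(588,90,.038);r1=f(612,247,.038)
P=[f(257,350,.032),f(267,411,.032),f(618,293,.032),f(630,352,.032)]
m=f(486,185,.069);l=f(509,335,.072)
for n,v in dict(st=st,e=(e0+e1)/2,r=(r0+r1)/2,padL=(P[0]+P[1])/2,padR=(P[2]+P[3])/2,m=m,l=l,tin=f(72,385,.042),heart=f(728,228,.044)).items(): print(n,v.round(4))
ax=((P[0]+P[1])-(P[2]+P[3]))/2; print("padlen",np.linalg.norm(ax))
for a in (ax,e0-r0,e1-r1): print(np.degrees(np.arctan2(a[1],a[0])))
yaw=np.arctan2(ax[1],ax[0]);ey=np.r_[np.cos(yaw),np.sin(yaw),0];ex=np.r_[ey[1],-ey[0],0]
for n,v in dict(e=(e0+e1)/2,r=(r0+r1)/2,padL=(P[0]+P[1])/2,padR=(P[2]+P[3])/2,m=m,l=l).items(): print(n,"track xy",((v-st)@ex).round(4),((v-st)@ey).round(4))
E
```

```text
st [ 0.5958 -0.1749  0.028 ]
e [ 0.577  -0.0634  0.038 ]
r [ 0.6218 -0.32    0.038 ]
padL [ 0.4975 -0.1236  0.032 ]
padR [ 0.532  -0.3339  0.032 ]
m [ 0.6069 -0.2533  0.069 ]
l [ 0.5208 -0.2665  0.072 ]
tin [ 0.4936 -0.0142  0.042 ]
heart [ 0.586  -0.3939  0.044 ]
padlen 0.21308993257389544
99.31258010516268
99.98971936773997
99.83942991910445
e track xy -0.0005 0.1131
r track xy 0.0022 -0.1473
padL track xy -0.0887 0.0665
padR track xy -0.0887 -0.1466
m track xy -0.0018 -0.0792
l track xy -0.0889 -0.0782
```

```bash
python3 -m creep '[[0,0,0,0.07,1],[0,0,0,0.075,1],[0,0,0,0,1],[0,0,0,0,1]]'; python3 - <<'E'
from bench import manip
from h import *
from scipy.spatial.transform import Rotation as Ro
s=manip.observe();R=Ro.from_euler("xyz",s["tool_rot"],degrees=True).as_matrix()
a=np.radians(9.7);ex=np.r_[np.cos(a),np.sin(a),0];ey=np.r_[-ex[1],ex[0],0]
T=np.r_[.596,-.175,0]-.0895*ex-.12*ey;T[2]=.1
print(s["tool_rot"],T,R.T@(T-s["ee_pos"])*100)
E
```

```text
clock: 0.5
ee_pos: [0.2007, -0.618, 0.2052]
tool_rot: [-180.0, 0.0, 9.8]
ft_force: [-0.2, -0.8, -0.3]
grip_width: 0.696
[-1.79961926e+02  9.14625972e-03  9.77535667e+00] [ 0.52799827 -0.30836422  0.1       ] [ 37.51699815 -24.9508356   10.52562113]
```

```bash
python3 -m creep '[[2,-1.3,0,0,1],[3.9,-2.6,0,0,1],[3.9,-2.6,0,0,1],[3.9,-2.6,0,0,1],[3.9,-2.6,0,0,1],[3.9,-2.6,0,0,1],[3.9,-2.6,0,0,1],[3.9,-2.6,0,0,1],[3.9,-2.6,0,0,1],[2,-1.3,0,0,1]]'; cat > st.py <<'E'
from bench import manip
from h import *
from scipy.spatial.transform import Rotation as Ro
def trk(p,a=9.7):
    a=np.radians(a);ex=np.r_[np.cos(a),np.sin(a),0];ey=np.r_[-ex[1],ex[0],0]
    v=np.asarray(p)-np.r_[.596,-.175,0];return np.r_[v@ex,v@ey,v[2]]
def wcam():
    s=manip.observe();R=Ro.from_euler("xyz",s["tool_rot"],degrees=True).as_matrix()
    c=manip.camera("wrist");M=c["T_tool_cam"];A=R@M[:3,:3];o=R@M[:3,3]+s["ee_pos"]
    c["R"]=A.T;c["t"]=-A.T@o;return c
def pose():
    s=manip.observe();print("t",s["clock"],"track",trk(s["ee_pos"]).round(4),"rot",np.round(s["tool_rot"],1),"F",np.round(s["ft_force"],1),"w",s["grip_width"])
E
python3 - <<'E'
from st import *
pose();c=wcam();pickle.dump(c,open("w1.pkl","wb"));cv2.imwrite("pics/w1.png",c["image"][...,::-1])
E
```

```text
clock: 1.5
ee_pos: [0.5121, -0.3237, 0.2055]
tool_rot: [-179.9, -0.1, 10.1]
ft_force: [-0.3, 0.1, 0.5]
grip_width: 0.0
t 1.5 track [-0.1078 -0.1325  0.2055] rot [-1.799e+02 -1.000e-01  1.010e+01] F [-0.3  0.1  0.5] w 0.0003689714692187366
```

View pics/w1.png

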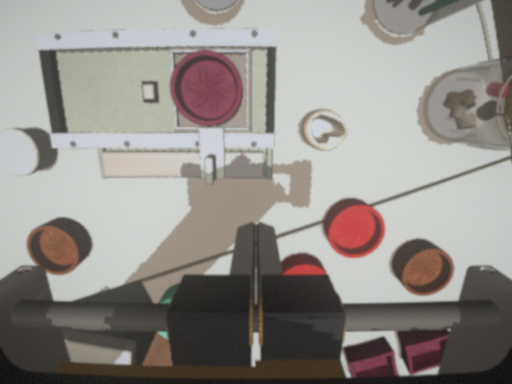

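```bash
python3 - <<'E'
from st import *
c=pickle.load(open("w1.pkl","rb"))
for n,u,v,z in [("stop",149,91,.028),("mould",207,88,.069),("lugtop",209,168,.072),("armcornerR",223,158,.046),("armL",199,150,.046),("padL",103,165,.032),("padR",268,165,.032),("padTop",150,152,.032),("padBot",150,177,.032),("endface",58,90,.038),("railbot",100,147,.038),("railbotR",272,147,.038)]: print(n,trk(onz(c,(u,v),z)).round(4))
cv2.imwrite("pics/w1c.png",cv2.resize(c["image"][120:200,90:290,::-1],None,fx=4,fy=4,interpolation=cv2.INTER_CUBIC))
E
```

```text
stop [-0.0007 -0.0025  0.028 ]
mould [-0.0006 -0.0807  0.069 ]
lugtop [-0.0874 -0.0803  0.072 ]
armcornerR [-0.08   -0.0936  0.046 ]
armL [-0.0704 -0.0645  0.046 ]
padL [-0.092   0.0655  0.032 ]
padR [-0.0909 -0.1495  0.032 ]
padTop [-0.075   0.0014  0.032 ]
padBot [-0.1078  0.0046  0.032 ]
endface [0.0013 0.1065 0.038 ]
railbot [-0.0679  0.0628  0.038 ]
railbotR [-0.0671 -0.1538  0.038 ]
```

View pics/w1c.png

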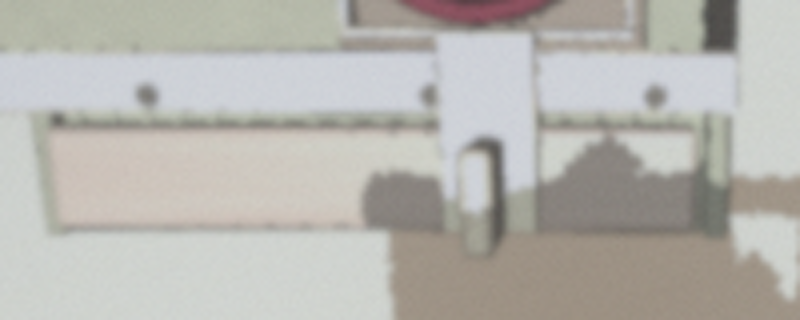

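```bash
python3 -m creep '[[0,0,2,0,1],[0,0,3,0,1],[0,0,3,0,1],[0,0,2.5,0,1],[0,0,1,0,1],[0,0,0,0,1],[0,0,0,0,1]]'; python3 -c "
from st import *
pose()"
```

```text
clock: 2.25
ee_pos: [0.5088, -0.3292, 0.0914]
tool_rot: [179.9, -0.1, 9.7]
ft_force: [-0.2, -0.3, 0.0]
grip_width: 0.005
t 2.25 track [-0.1119 -0.1373  0.0914] rot [ 1.799e+02 -1.000e-01  9.700e+00] F [-0.2 -0.3  0. ] w 0.00488732423403212
```

```bash
python3 -m creep '[[1.1,-0.8,0,0,1],[1.1,-0.9,0,0,1],[0,0,1.5,0,1],[0,0,2,0,1],[0,0,1,0,1],[0,0,0,0,1],[0,0,0,0,1]]'; python3 - <<'E'
from st import *
pose();c=wcam();cv2.imwrite("pics/w2.png",c["image"][...,::-1])
E
```

```text
clock: 2.95
ee_pos: [0.5272, -0.308, 0.0453]
tool_rot: [-180.0, 0.0, 9.7]
ft_force: [-0.2, -0.3, -0.4]
grip_width: 0.003
t 2.95 track [-0.0903 -0.1195  0.0453] rot [-180.     0.     9.7] F [-0.2 -0.3 -0.4] w 0.0027285889151543595
```

View pics/w2.png

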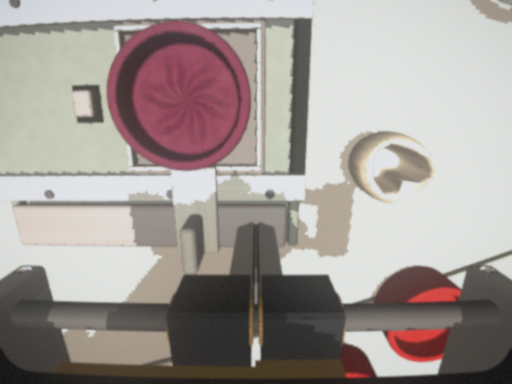

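```bash
python3 -m creep '[[0,0,0.8,0,1],[0,0,0.6,0,1],[0,0,0.5,0,1],[0,0,0.4,0,1],[0,0,0.1,0,1],[0,0,0,0,1],[0,0,0,0,1]]'; python3 -c "
from st import *
pose()"
```

```text
clock: 3.7
ee_pos: [0.5276, -0.3083, 0.0222]
tool_rot: [180.0, -0.0, 9.7]
ft_force: [-1.9, 1.3, 8.1]
grip_width: 0.006
t 3.7 track [-0.0899 -0.1199  0.0222] rot [180.   -0.    9.7] F [-1.9  1.3  8.1] w 0.005827002164217242
```

```bash
python3 -m creep '[[0,0,0.08,0,1],[0,-0.3,0,0,1],[0,-0.4,0,0,1],[0,-0.4,0,0,1],[0,-0.5,0,0,1],[0,-0.6,0,0,1],[0,-0.6,0,0,1],[0,-0.6,0,0,1],[0,-0.4,0,0,1],[0,-0.2,0,0,1]]'; python3 - <<'E'
from st import *
pose();c=wcam();cv2.imwrite("pics/w3.png",c["image"][...,::-1])
E
```

```text
clock: 4.7
ee_pos: [0.5224, -0.2733, 0.0223]
tool_rot: [179.6, -0.2, 9.6]
ft_force: [0.0, -7.3, 7.2]
grip_width: 0.006
t 4.7 track [-0.0891 -0.0845  0.0223] rot [179.6  -0.2   9.6] F [ 0.  -7.3  7.2] w 0.005832010875523357
```

View pics/w3.png

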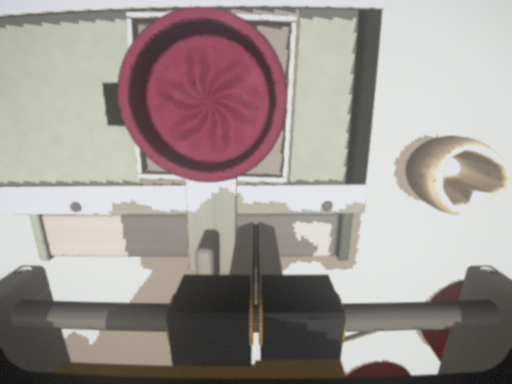

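```bash
python3 -m creep '[[0,-0.4,0.05,0,1],[0,-0.5,0,0,1],[0,-0.6,0,0,1],[0,-0.6,0,0,1],[0,-0.6,0,0,1],[0,-0.6,0,0,1],[0,-0.6,0,0,1],[0,-0.6,0,0,1],[0,-0.4,0,0,1],[0,-0.2,0,0,1]]'; python3 - <<'E'
from st import *
pose();c=manip.camera("top")
def red(c):
    h=cv2.cvtColor(c["image"],cv2.COLOR_RGB2HSV);m=cv2.inRange(h,(160,80,30),(178,255,255))
    n,l,s,ce=cv2.connectedComponentsWithStats(m)
    for i in range(1,n):
        if s[i,4]>150:
            p=trk(onz(c,ce[i],.069)); 
            if abs(p[0])<.05 and abs(p[1])<.15: print("mould",p.round(4),s[i,4])
red(c);red(pickle.load(open("cams.pkl","rb"))["top"])
E
```

```text
clock: 5.75
ee_pos: [0.5146, -0.2244, 0.0222]
tool_rot: [179.5, -0.3, 9.5]
ft_force: [-0.2, -10.3, 9.2]
grip_width: 0.005
t 5.75 track [-0.0886 -0.035   0.0222] rot [179.5  -0.3   9.5] F [ -0.2 -10.3   9.2] w 0.005342701230105109
mould [ 0.0204 -0.004   0.069 ] 167
mould [-0.0005 -0.0777  0.069 ] 592
```

```bash
python3 -m creep '[[0,-0.4,0,0,1],[0,-0.6,0,0,1],[0,-0.6,0,0,1],[0,-0.6,0,0,1],[0,-0.6,0,0,1],[0,-0.6,0,0,1],[0,-0.6,0,0,1],[0,-0.6,0,0,1],[0,-0.6,0,0,1],[0,-0.3,0,0,1]]'; python3 - <<'E'
from st import *
pose();c=wcam();cv2.imwrite("pics/w4.png",c["image"][...,::-1])
h=cv2.cvtColor(c["image"],cv2.COLOR_RGB2HSV);m=cv2.inRange(h,(155,80,30),(178,255,255))
n,l,s,ce=cv2.connectedComponentsWithStats(m);i=1+s[1:,4].argmax();print(s[i],ce[i],trk(onz(c,ce[i],.066)))
E
```

```text
clock: 6.8
ee_pos: [0.5058, -0.1702, 0.0222]
tool_rot: [179.5, -0.4, 9.5]
ft_force: [-0.2, -10.0, 11.5]
grip_width: 0.006
t 6.8 track [-0.0881  0.02    0.0222] rot [179.5  -0.4   9.5] F [ -0.2 -10.   11.5] w 0.006441323680426678
[  118    10   168   173 18984] [205.86035609  97.85982933] [0.00072563 0.04190449 0.066     ]
```

View pics/w4.png

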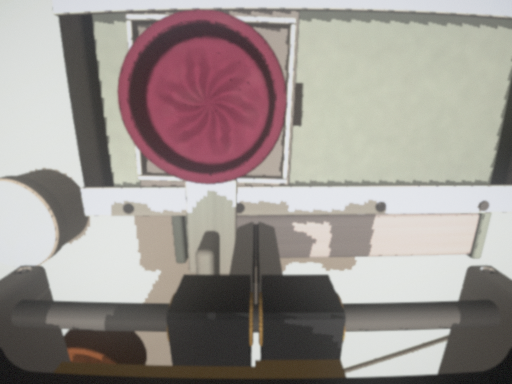

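```bash
python3 -m creep '[[0,-0.4,0,0,1],[0,-0.5,0,0,1],[0,-0.5,0,0,1],[0,-0.4,0,0,1],[0,-0.2,0,0,1],[0,0,0,0,1],[0,0,0,0,1]]'; python3 - <<'E'
from st import *
pose();c=wcam();cv2.imwrite("pics/w5.png",c["image"][...,::-1])
h=cv2.cvtColor(c["image"],cv2.COLOR_RGB2HSV);m=cv2.inRange(h,(155,80,30),(178,255,255))
n,l,s,ce=cv2.connectedComponentsWithStats(m);i=1+s[1:,4].argmax();print(s[i],ce[i],trk(onz(c,ce[i],.066)))
E
```

```text
clock: 7.55
ee_pos: [0.5025, -0.1503, 0.0221]
tool_rot: [179.5, -0.4, 9.5]
ft_force: [1.0, -9.4, 13.2]
grip_width: 0.007
t 7.55 track [-0.088   0.0401  0.0221] rot [179.5  -0.4   9.5] F [ 1.  -9.4 13.2] w 0.007206452838864847
[  117    11   169   172 19487] [204.2218402   98.38507723] [0.00063985 0.06274215 0.066     ]
```

View pics/w5.png

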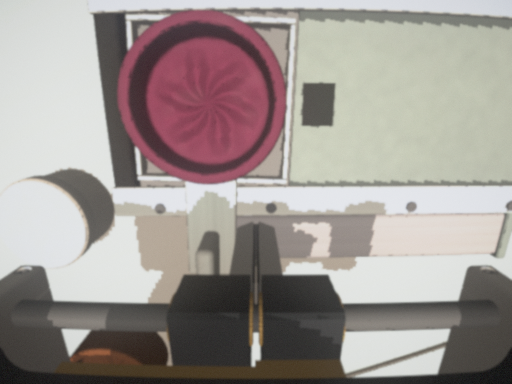

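```bash
python3 -m creep '[[0,0.3,0,0,1],[0,0.4,0,0,1],[0,0.3,-0.1,0,1],[0,0,-0.3,0,1],[0,0,-0.5,0,1],[0,0,-1,0,1],[0,0,-2,0,1],[0,0,-3,0,1],[0,0,-3,0,1],[0,0,-2,0,1]]'; python3 -m creep '[[-1,0,-1,0,1],[-2,0,0,0,1],[-1,0,0,0,1],[0,0,0,0,1],[0,0,0,0,1],[0,0,0,0,1]]'; python3 - <<'E'
from st import *
pose();c=wcam();cv2.imwrite("pics/w6.png",c["image"][...,::-1])
h=cv2.cvtColor(c["image"],cv2.COLOR_RGB2HSV);m=cv2.inRange(h,(155,80,30),(178,255,255))
n,l,s,ce=cv2.connectedComponentsWithStats(m);i=1+s[1:,4].argmax();print(s[i],ce[i],trk(onz(c,ce[i],.066)))
E
```

```text
clock: 8.6
ee_pos: [0.5007, -0.1552, 0.1412]
tool_rot: [179.9, -0.0, 9.6]
ft_force: [-0.1, 0.2, 0.1]
grip_width: 0.003
clock: 9.2
ee_pos: [0.4621, -0.1608, 0.1489]
tool_rot: [-180.0, -0.0, 9.7]
ft_force: [0.1, 1.1, 0.4]
grip_width: 0.004
t 9.2 track [-0.1296  0.0365  0.1489] rot [-180.    -0.     9.7] F [0.1 1.1 0.4] w 0.004342026658532421
[ 177    9   90   95 5839] [223.93731803  58.42473026] [-0.00200285  0.06265696  0.066     ]
```

View pics/w6.png

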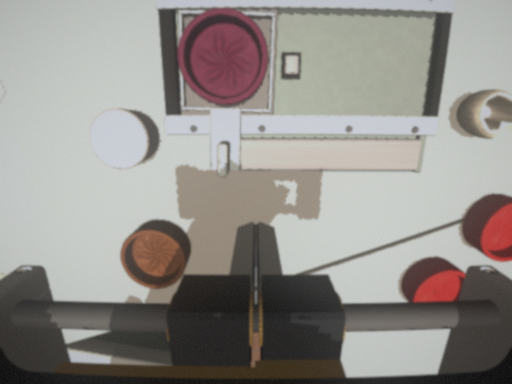

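```bash
python3 -c "
from bench import manip
print(manip.job_done())"
```

```text
the job is handed in; nothing more can be done
None
```

The job is done and handed in at about 9 s of the 40 s allowed; no verdict was reported.

**What I did:** I pressed the pad down with the shut fingertips, at 22 mm tip height and 7–13 N. Keeping it down, I pushed the carrier from about y = −79 mm into the end bay, then backed off 1 cm and lifted clear. The fingers bore on the rear edge of the lug's arm rather than on the lug face, because the arm sticks out 10 mm further back under the lug.

**Last checks:**
- **Carrier:** wrist views put the mould centre, taken as the carrier centre, at y ≈ +62.7 mm both before and after letting go. The window is 55 to 67 mm.
- **Stop:** the steel pin shows again, bright and free behind the carrier. I judged this by eye and did not measure its height.
- **Mould:** it looks level and sits centred in its nest.
- **Bystanders:** the tin and heart show no sign of being moved, but I did not measure them again. The tumbler was not in the last view; the arm never came near it.
- **Arm:** it stands clear at 149 mm, with about 1 N on the wrist, which is sensor noise.

**One check that failed:** the top-camera reading of the mould half-way along was useless, because the gripper partly hid it. I used the wrist camera from then on.

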